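# Pack a denture case into its fitted case pan

## Task

Pack the denture case laid out beside the white case pan into it: put the two plaster arch models (the near ones, not the stock behind the black hose) teeth up into the two model pockets, the curved front of each arch toward the pocket's cut corners, the pink wax block flat into the oblong pocket and the glass dish upright into the round one, each sitting right down on its pocket floor. The plaster and the glass chip, so set them down rather than drop them. The two broken lumps of plaster lying about are no part of the case: leave them where they lie.

Things in the scene. Friction and masses are not known exactly. Their poses are not given: they have to be found in the camera images.
- model_a: Plaster dental arch model, loose, 0.11 kg. Base 54 (x) x 68 (y) x 21 mm high, teeth to 35 mm. Origin: centre of the underside, z up through the teeth. +x is the curved front of the arch, where both base corners are cut off (from 22 mm behind the front, at full width, to 26 mm wide at the front); the flat heels face -x. Grip the base across x. Either model may go in either model pocket.
- model_b: The second plaster dental arch model, the same in shape, size and frame as model_a (base 54 x 68 x 21 mm, front toward +x, origin under the centre).
- wax: Pink block of modelling wax, loose, 0.08 kg, 35 (x) x 63 (y) x 19 mm high, one corner cut. Origin: centre of the underside, z up. Grip it across x (35 mm).
- dish: Small clear glass dish, eight-sided, narrower at the waist, loose, 0.05 kg, 38 mm across the corners (35 mm across the flats), 27 mm high, hollow at the top. Origin: centre of the underside, z up. Corners lie along x, y and halfway between them, flats 22.5 degrees off them.
- cradle_a: One of four plastic inserts in the 14 mm high white case pan, fixed. 92 x 90 x 11 mm; its top lies 13 mm above the desk. Pocket 66 (x) x 78 (y) mm, 8 mm deep, both corners at its +x end cut off like a model's base, so a model fits only with its front (+x) toward this insert's +x. Origin: centre of the insert's underside, under the pocket's middle; pocket floor 3 mm above it. Takes one model.
- cradle_b: The second model insert of the pan, the same in shape, size and frame as cradle_a (pocket 66 x 78 mm with cut corners at +x, 8 mm deep, floor 3 mm above the origin). Takes the other model.
- wax_cradle: Insert of the pan, outside as cradle_a, with a plain oblong pocket 47 (x) x 75 (y) mm, 8 mm deep, for the wax block. Origin: centre of the underside, under the pocket's middle; pocket floor 3 mm above it.
- dish_cradle: Insert of the pan, outside as cradle_a, with a round pocket 50 mm across, 8 mm deep, for the glass dish. Origin: centre of the underside, under the pocket's middle; pocket floor 3 mm above it.
- scrap_a: Broken rounded lump of cream plaster without teeth, 42 x 58 x 24 mm, loose. Not part of the case. Origin: centre of the underside.
- scrap_b: Broken rounded lump of white plaster without teeth, 36 x 43 x 27 mm, loose. Not part of the case. Origin: centre of the underside.
Not all that is in view belongs to the job. Leave any purple look-alike of the dish alone.

How it is judged:
By the outcome, as a careful person would: the job done as asked, in the order asked, and still so for the second after the job is handed in, with the robot touching nothing.
It also fails if it takes over 83 s, if anything falls off the work surface, if the arm or the gripper's body presses on something with over 40 N, if the wrist force passes 120 N, or if a joint passes its speed limit or range.

## Robot

A 6-joint arm with a two-finger parallel gripper is mounted at the origin on a cart in front of the work surface, level with it; the furniture and walls round the work are solid. World frame = base frame: x ahead of the robot, y to its left, z up, the work surface at z = 0. Lengths are in m, angles in rad, forces in N, time in s.
With the tool pointing down it reaches from about 0.375 to 0.925 m from the base axis. Payload 5.7 kg.
Tool frame: the origin (TCP) lies between the finger pads; the fingertips stand 19 mm ahead of it and the grasp point (between the pads) is the TCP; z points along the fingers, y is the line along which they close (so a half turn about z gives the same grasp; the last joint's range is limited). The gripper opens to 88 mm and grips with 3 to 60 N. Pads are 20 mm wide; open, the fingers measure 115 mm over their backs; the gripper's body (75 mm by 178 mm) begins 61 mm behind the grasp point.
Start: joints at [-1.375, 0.359, 1.51, -0, 1.272, -0.115], TCP at [0.183, -0.571, 0.206] pointing down, gripper open.
Joint ranges: [-2.97, 2.97], [-1.01, 2.36], [0.21, 2.38], [-0.96, 4.11], [0.2, 2.71], [-2.98, 2.98]. Speed limits (rad/s): [2.39, 2.39, 3.14, 3.14, 3.14, 3.14].

## Interface

Orientations are given as a unit quaternion [x, y, z, w].
In Python, from cell import telemetry, vision, order gives the robot as it stands. The module is installed in compiled form; this text tells all that it offers.
- The arm moves only by the tool move_arm, never from a script. Its arguments are lists of equal length, an entry for each row: "linear": the shift along the tool's x, y, z in mm, a list of three; "roll": the turn about the tool's z in rad; "fingers": the opening, from 0 (shut) to 1 (fully open). A call has 1 to 12 rows; each row shifts and turns the commanded pose from where the row before left it, along the tool's axes as they then stand; what a row does not reach is not made up. A row lasts 1/12 s, in which the tool goes at most 41.7 mm and 7.16 degrees, less where a joint would pass 70% of its speed; a pose out of reach is approached as far as the arm can. A call with a gripper value outside its range is refused whole. The fingers move at their own pace and stop on an object; "squeeze" is the grip in N (left out, the last holds). Time passes only in rows, so rows that do not move let the fingers close. It gives the time, the measured TCP pose, the force, the opening and the grip force at its end, in the units of the state.
- telemetry.read_state(): the state, without advancing time (a new reading comes with each control period).
- vision.grab_frame(name): name is "scene" or "top"; returns a dict with "img" (400x640x3 uint8, blue, green, red), "z_map" (400x640 float32, m along the optical axis (not along the pixel's ray), 0 where there is no reading), "intrinsics" (3x3 intrinsics, pixels), "dist_coeffs" ([k1, k2, p1, p2, k3] as OpenCV has them; the pictures are not rectified), "origin" and "rotation" of the camera in the world. Camera axes: x right, y down, z forward; pixel columns grow to the right and rows downward; lengths in m; the calibration is good to about 2 mm. A picture is of the moment at which its call begins.
- order.close_job(): hands the job in; it is judged then, once.
Trained networks look in the newest picture that a camera, given by its name, has taken for a name from the list of things; names that differ only in an ending like _2 or _b are one class to them, and where a whole thing is asked for, a point or a joint stands for the part that bears it (a point fixed in the world has none). Each returns a list of dicts, best first, with "conf" (0 to 1); they miss things now and then, are a little off and sometimes report something else, mostly with a low value. They report only what shows in the picture. A call takes as long as a camera call. They do not tell look-alikes from the thing itself.
- vision.recognise(label, camera): "rect" ([left, top, right, bottom] in pixels, round what is visible of it).
- vision.landmark_of(label, camera): "at" ([column, row] in pixels: a listed point, or the origin of a listed thing).
The state is a dict: "clock": time; "q": joint angles; "qd": joint speeds; "joint_torque": joint torques, N m; "eef_pos": TCP position; "tcp_rot": TCP orientation; "wrist_force": force on the tool from outside, world axes, zero at the start; "ft_torque": the same for the moment, N m; "opening": finger opening in m; "grip_force": force on a finger pad.
Only numpy, scipy, OpenCV 4.12 (cv2) and the standard library are available. Lean on these libraries where they do the work, as an engineer would, in place of code of your own. Each camera call takes 0.05 s, during which the arm holds its last target. There are 200 camera calls.

## Working session

There is one attempt and no reset: what is moved stays moved. The work goes in short steps, Python scripts to look and compute and a tool call to move; the robot and the scene stay as the last step left them, time stands still between calls to the robot, and variables do not carry over. Pictures are saved under pics/ and viewed, at most 14 in all, crops included, and the job is handed in when it is done.

Besides the shell and the picture viewer there is one more tool, called after "Request:" as a command line: name --pt "numbers of a row" for each row, then --argument value for the rest. move_arm: Moves the arm, as the interface text tells. Its arguments: {"type":"object","properties":{"linear":{"type":"array","items":{"type":"array","items":{"type":"number"}}},"roll":{"type":"array","items":{"type":"number"}},"fingers":{"type":"array","items":{"type":"number"}},"squeeze":{"type":"number"}},"required":["linear","roll","fingers"]}

```bash
mkdir -p pics
cat > h.py <<'E'
import numpy as np, cv2
from cell import telemetry, vision, order
def px2w(f,uv,z=None):
    K=np.array(f["intrinsics"]);d=np.array(f["dist_coeffs"]);R=np.array(f["rotation"]);o=np.array(f["origin"])
    uv=np.asarray(uv,float).reshape(-1,1,2)
    n=cv2.undistortPoints(uv,K,d).reshape(-1,2)
    r=np.c_[n,np.ones(len(n))]@R.T
    return o+r*((z-o[2])/r[:,2])[:,None]
def cloud(f):
    K=np.array(f["intrinsics"]);d=np.array(f["dist_coeffs"]);R=np.array(f["rotation"]);o=np.array(f["origin"])
    h,w=f["z_map"].shape
    g=np.stack(np.meshgrid(np.arange(w),np.arange(h)),-1).reshape(-1,1,2).astype(float)
    n=cv2.undistortPoints(g,K,d).reshape(-1,2)
    zz=f["z_map"].reshape(-1,1)
    P=o+(np.c_[n,np.ones(len(n))]*zz)@R.T
    P[zz[:,0]==0]=np.nan
    return P.reshape(h,w,3)
E
python3 - <<'E'
from h import *
for c in("top","scene"):
    f=vision.grab_frame(c); cv2.imwrite(f"pics/{c}0.png",f["img"]); np.save(c+"0.npy",f,allow_pickle=True)
    print(c,np.round(f["origin"],3),np.round(f["rotation"],2).tolist())
    for l in("model_a","wax","dish","cradle_a","wax_cradle","dish_cradle","scrap_a"):
        for k in vision.landmark_of(l,c): 
            print(l,np.round(k["at"],0),round(k["conf"],2),np.round(px2w(f,k["at"],0.0)[0,:2],3))
print(telemetry.read_state())
E
```

```text
top [0.471 0.022 1.142] [0.72, -0.7, 0.02, -0.02]Traceback (most recent call last):
  File "<stdin>", line 7, in <module>
  File "h.py", line 7, in px2w
    r=np.c_[n,np.ones(len(n))]@R.T
      ~~~~~~~~~~~~~~~~~~~~~~~~^~~~
ValueError: matmul: Input operand 1 has a mismatch in its core dimension 0, with gufunc signature (n?,k),(k,m?)->(n?,m?) (size 4 is different from 3)
```

View pics/top0.png

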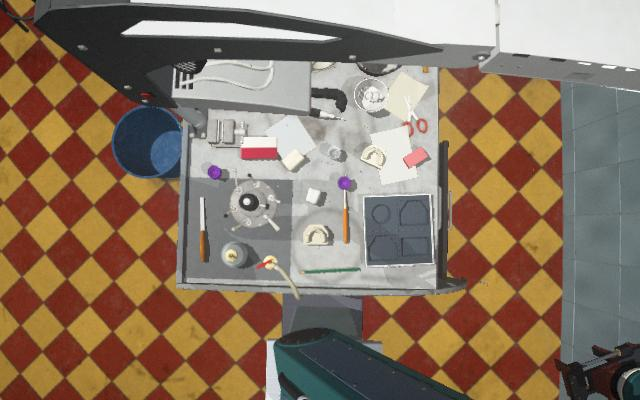

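The top view shows the pan at about (398,230). The models are at (317,235) and (374,155), the wax at (416,157) and the clear dish at (335,153). The scraps are at (293,158) and (313,197), with purple look-alikes at (345,183) and (215,172). The rotation comes as a quaternion, so I'll fix the helper.

```bash
sed -i 's/R=np.array(f\["rotation"\])/R=Rot.from_quat(f["rotation"]).as_matrix()/; 1a from scipy.spatial.transform import Rotation as Rot' h.py
python3 - <<'E'
from h import *
for c in("top","scene"):
    f=vision.grab_frame(c); cv2.imwrite(f"pics/{c}0.png",f["img"]); np.save(c+"0.npy",f,allow_pickle=True)
    print(c,np.round(f["origin"],3),np.round(f["rotation"],2).tolist(),np.array(f["intrinsics"])[0,0])
    for l in("model_a","wax","dish","cradle_a","wax_cradle","dish_cradle","scrap_a"):
        for k in vision.landmark_of(l,c): 
            print(l,np.round(k["at"],0),round(k["conf"],2),np.round(px2w(f,k["at"],0.0)[0,:2],3))
    if c=="top":
        im=cv2.resize(f["img"][55:295,175:450],None,fx=2.6,fy=2.5,interpolation=cv2.INTER_CUBIC);cv2.imwrite("pics/topcrop.png",im)
print(telemetry.read_state())
E
```

```text
top [0.471 0.022 1.142] [0.72, -0.7, 0.02, -0.02] 413.2359849446605
model_a [372. 155.] 0.97 [ 0.667 -0.122]
model_a [316. 233.] 0.67 [0.445 0.028]
wax [414. 160.] 0.6 [ 0.657 -0.24 ]
dish [218. 174.] 0.73 [0.601 0.309]
dish [343. 184.] 0.67 [ 0.584 -0.041]
dish [334. 157.] 0.5 [ 0.657 -0.014]
cradle_a [381. 247.] 0.65 [ 0.412 -0.151]
dish_cradle [380. 216.] 0.96 [ 0.496 -0.147]
scrap_a [295. 159.] 0.75 [0.649 0.094]
scrap_a [312. 196.] 0.7 [0.547 0.044]
scene [0.125 0.796 0.545] [-0.21, 0.85, -0.47, 0.13] 401.89360288490883
model_a [351. 224.] 0.97 [0.451 0.044]
model_a [307. 178.] 0.75 [ 0.671 -0.124]
wax [327. 162.] 0.57 [ 0.67  -0.254]
wax [397. 178.] 0.48 [ 0.431 -0.243]
dish [230. 268.] 0.81 [0.613 0.308]
dish [317. 198.] 0.6 [ 0.589 -0.036]
dish [286. 194.] 0.53 [ 0.676 -0.018]
dish [398. 178.] 0.37 [ 0.43  -0.246]
dish [308. 179.] 0.16 [ 0.666 -0.12 ]
cradle_a [370. 173.] 0.57 [ 0.516 -0.241]
cradle_a [392. 192.] 0.57 [ 0.415 -0.152]
cradle_a [401. 179.] 0.27 [ 0.419 -0.24 ]
cradle_a [307. 178.] 0.25 [ 0.671 -0.123]
wax_cradle [398. 177.] 0.85 [ 0.432 -0.248]
dish_cradle [360. 187.] 0.8 [ 0.507 -0.144]
scrap_a [317. 214.] 0.79 [0.551 0.037]
scrap_a [267. 216.] 0.49 [0.659 0.101]
{'clock': 0.9, 'q': array([-1.37511295e+00,  3.58784356e-01,  1.51040728e+00, -1.34122729e-05,
        1.27248639e+00, -1.15089031e-01]), 'qd': array([ 5.28419791e-04,  2.64923916e-04,  6.75198160e-05, -1.06600289e-03,
        8.85364561e-04, -5.81576342e-04]), 'joint_torque': array([ 1.70000254e-03, -5.15306425e+01, -2.71130329e+01,  6.76452275e-02,
        2.45175016e-02, -3.62182902e-05]), 'eef_pos': array([ 0.18346425, -0.5712287 ,  0.20572932]), 'tcp_rot': array([ 9.87951529e-01,  1.54763607e-01, -8.12433182e-06, -4.23931917e-05]), 'wrist_force': array([0.18734734, 0.35115167, 0.30154285]), 'ft_torque': array([-1.63762932e-03, -1.88911664e-02,  3.56322291e-05]), 'grip_force': 0.0, 'opening': 0.08801376609029861}
```

View pics/topcrop.png

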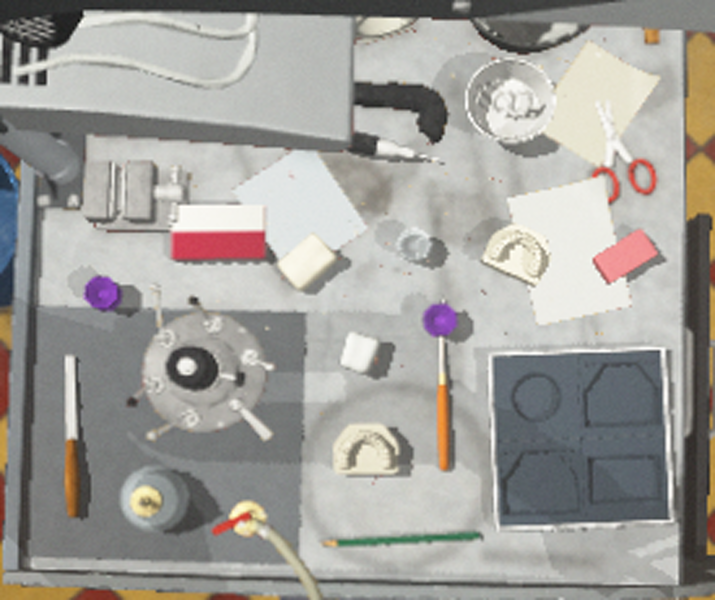

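View pics/scene0.png

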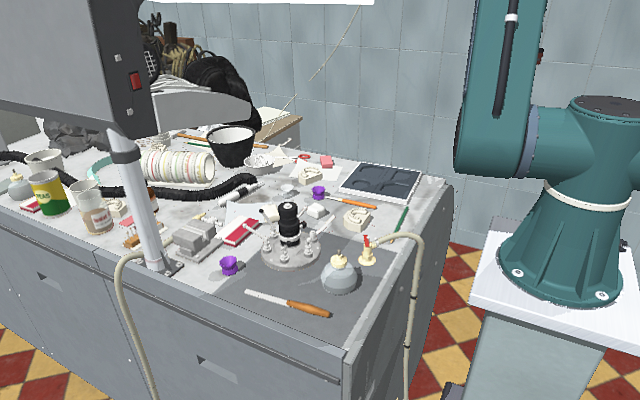

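The crop shows the model pockets at upper right and lower left of the pan, both with their cut corners toward image up (+x). The dish pocket is upper left and the wax pocket lower right. The near model's front points to image up, and the second model is rotated. Next I'll rectify the views and fit poses.

```bash
cat >> h.py <<'E'
def ortho(f,img,cx,cy,half,z,s):
    """world patch at height z; image right=-y, up=+x; s px per mm"""
    n=int(2*half*s); t=(np.arange(n)+.5)/s/1000-half/1000
    Y,X=np.meshgrid(cy-t,cx-t); P=np.stack([X,Y,np.full_like(X,z)],-1).reshape(-1,3)
    R=Rot.from_quat(f["rotation"]).as_matrix()
    q=(P-np.array(f["origin"]))@R
    uv=cv2.projectPoints(q,np.zeros(3),np.zeros(3),np.array(f["intrinsics"]),np.array(f["dist_coeffs"]))[0].reshape(n,n,2).astype(np.float32)
    return cv2.remap(img,uv[...,0],uv[...,1],cv2.INTER_CUBIC)
E
python3 - <<'E'
from h import *
f=np.load("top0.npy",allow_pickle=True).item()
C=cloud(f)
# pan
cv2.imwrite("o_pan.png",ortho(f,f["img"],.458,-.195,115,.013,2.5))
t=[ortho(f,f["img"],*c,55,z,2.5) for c,z in (((.667,-.122),.021),((.445,.028),.021),((.657,-.24),.019),((.657,-.014),.027))]
m=np.vstack([np.hstack(t[:2]),np.hstack(t[2:])])
for k in range(0,550,25):
    pass
cv2.imwrite("pics/o1.png",np.hstack([cv2.resize(m,(550,550))])); p=cv2.imread("o_pan.png"); cv2.imwrite("pics/pan.png",p)
# heights
for nm,c,r in (("m1",(.667,-.122),.06),("m2",(.445,.028),.06),("wax",(.657,-.24),.05),("dish",(.657,-.014),.04)):
    d=np.hypot(C[...,0]-c[0],C[...,1]-c[1])<r
    Q=C[d]; print(nm,len(Q),"z pct",np.round(np.nanpercentile(Q[:,2],[2,25,50,75,90,98])*1000,1))
    H=Q[Q[:,2]>.010]; 
    if len(H)>5:
        rc=cv2.minAreaRect((H[:,:2]*1000).astype(np.float32)); print("  rect",np.round(rc[0],1),np.round(rc[1],1),round(rc[2],1),"mean",np.round(H.mean(0)*1000,1))
# tall things map, 5 cm grid: max z
X=np.round(C[...,0]/.05);Y=np.round(C[...,1]/.05)
print("y:   ",[f"{y*5:4d}" for y in range(8,-9,-1)])
for x in range(17,5,-1):
    print(x*5,[ (f"{np.nanmax(C[(X==x)&(Y==y)][:,2])*1000:4.0f}" if ((X==x)&(Y==y)).any() else "   .") for y in range(8,-9,-1)])
E
```

```text
m1 2598 z pct [ -3.6   0.9  25.9 590.6 611.5 627.2]
  rect [ 675.8 -118.6] [101.3  73.3] 6.3 mean [ 699.6 -117.4  427.5]
m2 1483 z pct [-4.2 -1.1  0.9 19.3 25.8 33.6]
  rect [441.6  31.6] [51.5 65.2] 1.6 mean [439.8  31.4  24.1]
wax 980 z pct [-3.9 -0.6  1.4 15.6 18.7 21.4]
  rect [ 661.8 -238.8] [35.1 64.4] 33.5 mean [ 661.5 -238.2   17.8]
dish 636 z pct [-4.7 -1.5  0.4  3.7 22.2 27.6]
  rect [666.8 -13. ] [34.4 33.7] 73.0 mean [667.5 -13.2  21.4]
y:    ['  40', '  35', '  30', '  25', '  20', '  15', '  10', '   5', '   0', '  -5', ' -10', ' -15', ' -20', ' -25', ' -30', ' -35', ' -40']
85 ['   .', '   .', '   .', '   .', '   .', '   .', '   .', '  34', '  32', '  40', ' 106', ' 104', '   8', '  21', '   5', '   .', '   .']
80 ['   .', ' 348', '   4', ' 391', ' 357', ' 341', ' 325', ' 286', '  30', ' 610', ' 603', ' 606', ' 605', ' 599', ' 595', ' 590', ' 584']
75 [' 680', ' 697', ' 630', ' 630', ' 627', ' 624', ' 621', ' 618', ' 616', ' 613', ' 604', ' 607', ' 606', ' 600', ' 595', ' 590', ' 584']
70 [' 681', ' 710', ' 714', ' 715', ' 713', ' 706', ' 700', ' 688', ' 674', ' 658', 
[... 475 characters left out ...]

50 ['  19', '  13', '   6', '  86', ' 129', '  78', '  79', '  21', '   6', '  15', '  18', '  18', '  18', '  16', '  19', ' -78', '-184']
45 ['  19', '  18', '   8', '  89', '  70', '  76', '  74', '  38', '  36', '  14', '  19', '  18', '  18', '  20', '  20', ' -78', '-183']
40 ['  18', '  22', '  43', '  88', '  45', '   8', '   7', '  31', '  28', '  12', '  19', '  13', '  19', '  20', '  19', '   .', '-182']
35 ['  19', '  20', '  35', '  71', '  64', '  66', '  52', '  11', '  11', '  14', '  18', '  19', '  20', '  17', '  19', '   .', '-183']
30 ['  15', '  14', '  18', '  22', '  23', '  25', '  55', '  47', '  27', '  28', '  26', '  24', '  20', '  15', '   5', ' -26', ' -64']
```

View pics/o1.png

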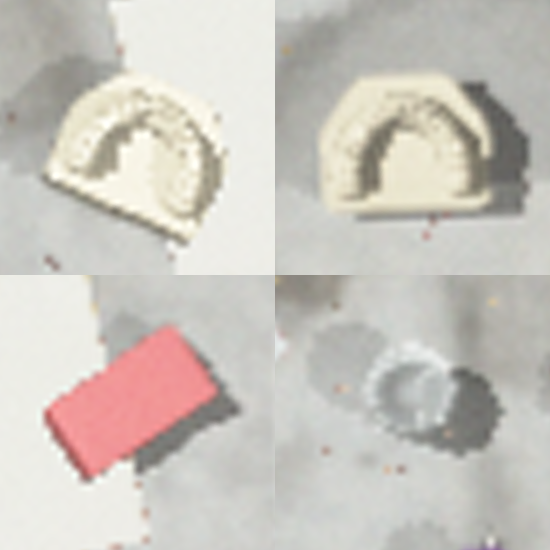

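View pics/pan.png

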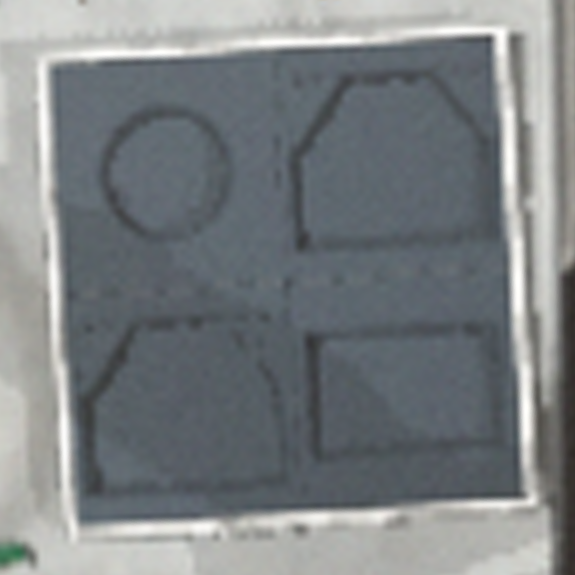

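In the ortho patches, model 1's front points up-right (yaw about -24°), model 2's points straight up (yaw about 0°), and the wax long axis is tilted about 32°. In the pan view the corners (42,57), (508,30), (535,500), (75,538) give a pan yaw of about 3.8° and the pocket centres. Now I'll fit the outlines.

```bash
cat > fit.py <<'E'
from h import *
from scipy.optimize import minimize
M=np.array([[27,-13],[27,13],[5,34],[-27,34],[-27,-34],[5,-34]],float)
W=np.array([[17.5,-31.5],[17.5,31.5],[-17.5,31.5],[-17.5,-31.5]],float)
S=4;HALF=60
def fit(f,c,z,poly,yaw0,sel):
    o=ortho(f,f["img"],*c,HALF,z,S).astype(int); m=sel(o).astype(np.uint8)
    m=cv2.morphologyEx(m,cv2.MORPH_OPEN,np.ones((9,9))); m=cv2.morphologyEx(m,cv2.MORPH_CLOSE,np.ones((41,41)))
    n,l,st,ce=cv2.connectedComponentsWithStats(m); k=1+np.argmax(st[1:,4]); m=(l==k).astype(np.uint8)
    def cost(p):
        a=p[2];R=np.array([[np.cos(a),-np.sin(a)],[np.sin(a),np.cos(a)]])
        q=poly@R.T+p[:2]*1
        px=np.c_[(HALF-q[:,1])*S,(HALF-q[:,0])*S]
        t=np.zeros_like(m);cv2.fillPoly(t,[np.round(px*16).astype(np.int32)],1,shift=4)
        return (t^m).sum()/m.sum()
    x0=np.array([HALF-ce[k][1]/S,HALF-ce[k][0]/S,yaw0])
    r=min((minimize(cost,x0+[0,0,d],method="Nelder-Mead",options=dict(initial_simplex=x0+[0,0,d]+np.array([[0,0,0],[4,0,0],[0,4,0],[0,0,.15]]))) for d in(-.1,0,.1)),key=lambda r:r.fun)
    return np.round([c[0]+r.x[0]/1000,c[1]+r.x[1]/1000],4),round(float(np.degrees(r.x[2])),1),round(r.fun,3),st[k][4]/S/S
cream=lambda o:(o[...,2]-o[...,0]>18)
pink=lambda o:(o[...,2]-o[...,1]>50)
E
python3 - <<'E'
from fit import *
f=np.load("top0.npy",allow_pickle=True).item()
print("m1",fit(f,(.662,-.124),.021,M,-.41,cream))
print("m2",fit(f,(.443,.030),.021,M,0,cream))
print("wax",fit(f,(.66,-.239),.019,W,.56,pink))
from h import *
C=cloud(f)
for nm,c,r in (("m1",(.662,-.124),.05),("m2",(.442,.03),.05),("wax",(.66,-.239),.045),("dish",(.665,-.013),.03)):
    Q=C[np.hypot(C[...,0]-c[0],C[...,1]-c[1])<r];H=Q[(Q[:,2]>.010)&(Q[:,2]<.06)]
    rc=cv2.minAreaRect((H[:,:2]*1000).astype(np.float32)); print(nm,np.round(rc[0],1),np.round(rc[1],1),round(rc[2],1))
o=ortho(f,f["img"],.665,-.013,40,.027,6); cv2.imwrite("pics/dish.png",o)
E
```

```text
m1 (array([ 0.6621, -0.1242]), -24.0, np.float64(0.18), np.float64(2939.9375))
m2 (array([0.4429, 0.0309]), 1.0, np.float64(0.079), np.float64(3383.5625))
wax (array([ 0.6613, -0.2368]), 34.5, np.float64(0.044), np.float64(2171.3125))
m1 [ 663.1 -125.3] [66.7 54.7] 66.5
m2 [441.6  31.6] [51.5 65.2] 1.6
wax [ 661.8 -238.8] [35.1 64.4] 33.5
dish [666.8 -13. ] [34.4 33.7] 73.0
```

View pics/dish.png

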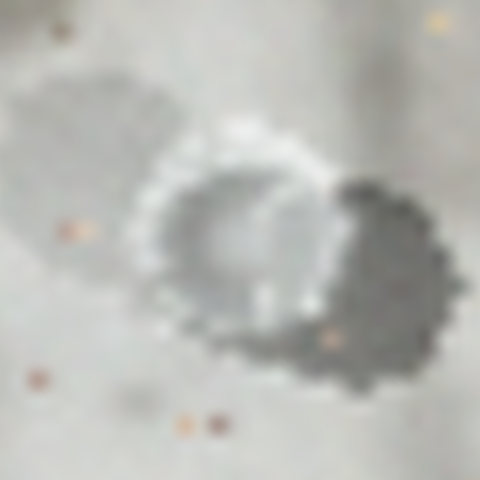

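Request:
move_arm --pt "0 0 0" --pt "0 0 0" --pt "0 0 0" --pt "0 0 0" --pt "0 0 0" --pt "0 0 0" --pt "0 0 0" --pt "0 0 0" --pt "0 0 0" --pt "0 0 0" --pt "0 0 0" --roll '[-0.1165,-0.1165,-0.1165,-0.1165,-0.1165,-0.1165,-0.1165,-0.1165,-0.1165,-0.1165,-0.1165]' --fingers '[1,1,1,1,1,1,1,1,1,1,1]' --squeeze 20

```text
clock: 1.82
eef_pos: [0.1835, -0.5713, 0.2058]
tcp_rot: [0.697, 0.717, 0.0, 0.0]
wrist_force: [0.7, 0.5, -0.8]
opening: 0.0878
grip_force: 0.0
```

Request:
move_arm --pt "31.6 24.4 0" --pt "31.6 24.4 0" --pt "31.6 24.4 0" --pt "31.6 24.4 0" --pt "31.6 24.4 0" --pt "31.6 24.4 0" --pt "31.6 24.4 0" --pt "31.6 24.4 0" --pt "31.6 24.4 0" --pt "31.6 24.4 0" --roll '[0,0,0,0,0,0,0,0,0,0]' --fingers '[1,1,1,1,1,1,1,1,1,1]'

```text
clock: 2.65
eef_pos: [0.4215, -0.2484, 0.206]
tcp_rot: [0.7, 0.715, 0.0, 0.0]
wrist_force: [1.1, -0.1, 0.5]
opening: 0.0878
grip_force: 0.0
```

Request:
move_arm --pt "34.9 3.4 0" --pt "34.9 3.4 0" --pt "34.9 3.4 0" --pt "34.9 3.4 0" --pt "34.9 3.4 0" --pt "34.9 3.4 0" --pt "34.9 3.4 0" --pt "34.9 3.4 0" --pt "0 0 30" --pt "0 0 30" --pt "0 0 30" --pt "0 0 0" --roll '[0,0,0,0,0,0,0,0,0,0,0,0]' --fingers '[1,1,1,1,1,1,1,1,1,1,1,1]'

```text
clock: 3.65
eef_pos: [0.4379, 0.0304, 0.1119]
tcp_rot: [0.699, 0.715, -0.003, -0.003]
wrist_force: [0.0, -0.7, 0.2]
opening: 0.0877
grip_force: 0.0
```

```bash
cat > go.py <<'E'
# usage: go.py x y z yaw_deg(tool y axis) -> tool-frame shift (after roll) and roll
import sys
from h import *
x,y,z,a=map(float,sys.argv[1:5]); s=telemetry.read_state(); p=s["eef_pos"]
R=Rot.from_quat(s["tcp_rot"]).as_matrix(); cur=np.degrees(np.arctan2(R[1,1],R[0,1]))
b=np.radians(a); d=np.array([x,y,z])-p
ty=np.array([np.cos(b),np.sin(b)]); tx=np.array([-np.sin(b),np.cos(b)])
print("t",round(s["clock"],2),"pos",np.round(p,4),"yaw",round(cur,2),"tilt",np.round(R[2],3),"| roll first",round(-np.radians((a-cur+180)%360-180),3),"then mm",np.round([d[:2]@tx*1e3,d[:2]@ty*1e3,-d[2]*1e3],1),"F",np.round(s["wrist_force"],1),"open",round(s["opening"],4))
E
python3 - <<'E'
from h import *
f=vision.grab_frame("scene"); cv2.imwrite("pics/s1.png",cv2.resize(f["img"][130:300,240:440],None,fx=3.5,fy=3.5))
E
python3 go.py .4425 .031 .030 1.2
```

```text
t 3.7 pos [0.4393 0.0301 0.114 ] yaw 1.26 tilt [ 0.001 -0.006 -1.   ] | roll first 0.001 then mm [ 0.9  3.3 84. ] F [ 0.8 -0.3 -0.7] open 0.0879
```

View pics/s1.png

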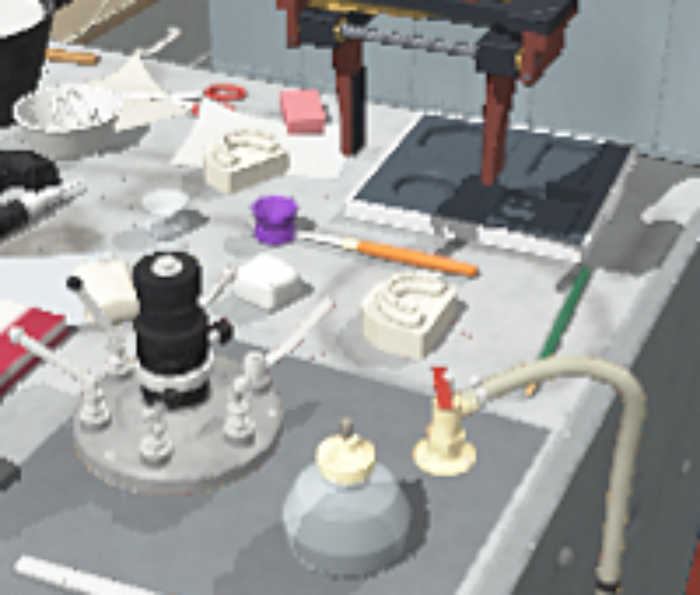

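The scene view shows the open gripper above model 2 with its two fingers clear of the neighbours. I'll descend part way and check.

Request:
move_arm --pt "0 0 20" --pt "0 0 20" --pt "0 0 10" --pt "0 0 0" --pt "0 0 0" --roll '[0,0,0,0,0]' --fingers '[1,1,1,1,1]'

```text
clock: 4.12
eef_pos: [0.4427, 0.0294, 0.0669]
tcp_rot: [0.7, 0.714, 0.0, 0.0]
wrist_force: [1.0, 0.1, 0.2]
opening: 0.0884
grip_force: 0.0
```

```bash
python3 go.py .4425 .031 .030 1.2
```

```text
t 4.12 pos [0.4427 0.0294 0.0669] yaw 1.2 tilt [ 0.     0.001 -1.   ] | roll first 0.0 then mm [ 1.6 -0.2 36.9] F [1.  0.1 0.2] open 0.0884
```

Request:
move_arm --pt "1.6 0 15" --pt "0 0 15" --pt "0 0 7" --pt "0 0 0" --pt "0 0 0" --pt "0 0 0" --pt "0 0 0" --pt "0 0 0" --pt "0 0 0" --pt "0 0 0" --pt "0 0 0" --roll '[0,0,0,0,0,0,0,0,0,0,0]' --fingers '[1,1,1,1,0.5,0.5,0.5,0.5,0.5,0.5,0.5]' --squeeze 20

```text
clock: 5.03
eef_pos: [0.4419, 0.0313, 0.0289]
tcp_rot: [0.699, 0.715, 0.0, 0.0]
wrist_force: [-0.8, 0.1, 0.2]
opening: 0.0456
grip_force: 0.0
```

```bash
python3 - <<'E'
from h import *
f=vision.grab_frame("scene"); cv2.imwrite("pics/s2.png",cv2.resize(f["img"][130:300,280:430],None,fx=3.5,fy=3.5))
E
python3 go.py .4425 .031 .030 1.2; python3 -c "
from cell import telemetry as t;print(t.read_state()['grip_force'])"
```

```text
t 5.08 pos [0.4418 0.0313 0.0288] yaw 1.23 tilt [ 0. -0. -1.] | roll first 0.001 then mm [-0.3  0.7 -1.2] F [-0.3  0.2 -0.5] open 0.0445
0.0
```

View pics/s2.png

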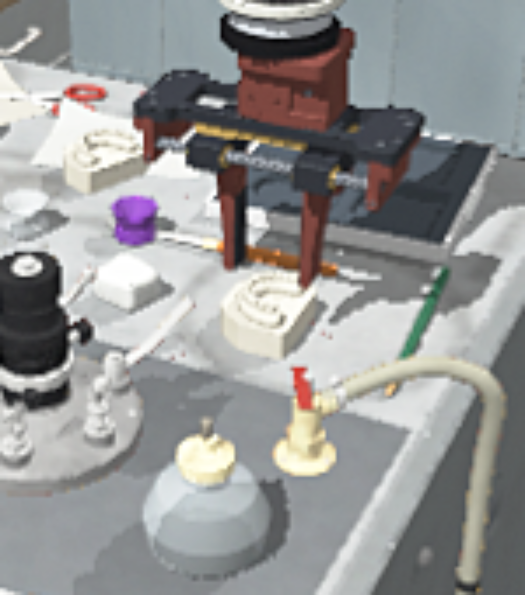

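Run:
```python
from h import *
f=np.load("scene0.npy",allow_pickle=True).item()
for z in (.01,.04,.06): print(z,np.round(px2w(f,[[345.7,206],[368.6,211]],z),3).tolist())
print("model",np.round(px2w(f,[[357,215]],.03),3))
f=vision.grab_frame("scene");C=cloud(f)
for uv in ((346,204),(368,208),(348,190),(371,195),(357,216)): print(uv,np.round(C[uv[1],uv[0]],3))
m=np.round(C[198:214,340:375:2]*1000)
```

```text
0.01 [[0.493, -0.014, 0.01], [0.431, -0.018, 0.01]]
0.04 [[0.473, 0.031, 0.04], [0.414, 0.028, 0.04]]
0.06 [[0.459, 0.061, 0.06], [0.402, 0.059, 0.06]]
model [[0.438 0.042 0.03 ]]
(346, 204) [0.465 0.045 0.055]
(368, 208) [0.411 0.042 0.056]
(348, 190) [0.463 0.041 0.092]
(371, 195) [0.407 0.036 0.089]
(357, 216) [0.442 0.03  0.019]
```

Run:
```python
from h import *
f=vision.grab_frame("scene");C=cloud(f);im=f["img"].astype(int)
for u in range(340,376,2):
    col=[(v,tuple(np.round(C[v,u]*1000).astype(int)) if np.isfinite(C[v,u,0]) else None,tuple(im[v,u])) for v in range(199,215) if im[v,u].sum()<260]
    if col: print(u,col[-1])
s=telemetry.read_state();print(s["q"],s["eef_pos"])
```

```text
346 (205, (np.int64(466), np.int64(43), np.int64(51)), (np.int64(53), np.int64(60), np.int64(115)))
348 (205, (np.int64(464), np.int64(37), np.int64(48)), (np.int64(43), np.int64(40), np.int64(38)))
350 (205, (np.int64(492), np.int64(-39), np.int64(0)), (np.int64(87), np.int64(87), np.int64(85)))
352 (203, (np.int64(488), np.int64(-44), np.int64(5)), (np.int64(35), np.int64(79), np.int64(132)))
354 (202, (np.int64(481), np.int64(-40), np.int64(11)), (np.int64(42), np.int64(81), np.int64(131)))
356 (204, (np.int64(474), np.int64(-37), np.int64(9)), (np.int64(34), np.int64(76), np.int64(128)))
358 (203, (np.int64(470), np.int64(-41), np.int64(11)), (np.int64(39), np.int64(77), np.int64(124)))
360 (205, (np.int64(466), np.int64(-46), np.int64(3)), (np.int64(32), np.int64(70), np.int64(117)))
362 (206, (np.int64(459), np.int64(-41), np.int64(5)), (np.int64(43), np.int64(67), np.int64(104)))
364 (206, (np.int64(453), np.int64(-40), np.int64(7)), (np.int64(32), np.int64(64), np.int64(106)))
366 (211, (np.int64(414), np.int64(45), np.int64(49)), (np.int64(52), np.int64(59), np.int64(119)))
368 (209, (np.int64(410), np.int64(43), np.int64(55)), (np.int64(38), np.int64(43), np.int64(87)))
370 (208, (np.int64(409), np.int64(34), np.int64(53)), (np.int64(77), np.int64(80), np.int64(95)))
372 (208, (np.int64(432), np.int64(-44), np.int64(4)), (np.int64(48), np.int64(71), np.int64(107)))
374 (208, (np.int64(427), np.int64(-45), np.int64(5)), (np.int64(41), np.int64(69), np.int64(111)))
[-8.55935398e-02  4.02632696e-01  2.02772142e+00  1.68625971e-04
  7.11352403e-01 -1.07204614e-01] [0.44174631 0.03129393 0.02877144]
```

Run:
```python
from h import *
f=np.load("scene0.npy",allow_pickle=True).item()
for z in (.08,.095,.11,.13): print(z,np.round(px2w(f,[[340.5,173.5],[380.5,183]],z),3).tolist())
f=vision.grab_frame("top");C=cloud(f)
d=(abs(C[...,0]-.44)<.09)&(abs(C[...,1]-.03)<.06)
print(np.histogram(C[d][:,2],bins=np.arange(-.01,.4,.02)))
cv2.imwrite("pics/t2.png",cv2.resize(f["img"][170:300,240:400],None,fx=4,fy=4))
```

```text
0.08 [[0.526, -0.051, 0.08], [0.414, -0.046, 0.08]]
0.095 [[0.513, -0.023, 0.095], [0.405, -0.019, 0.095]]
0.11 [[0.5, 0.004, 0.11], [0.396, 0.008, 0.11]]
0.13 [[0.483, 0.04, 0.13], [0.383, 0.045, 0.13]]
(array([365,   0,   0,   0,   0,   0,   0,  26, 509,  91,   0,   0,   0,
         0,   0,   0,   0,   0,   0,   0]), array([-0.01,  0.01,  0.03,  0.05,  0.07,  0.09,  0.11,  0.13,  0.15,
        0.17,  0.19,  0.21,  0.23,  0.25,  0.27,  0.29,  0.31,  0.33,
        0.35,  0.37,  0.39]))
```

View pics/t2.png

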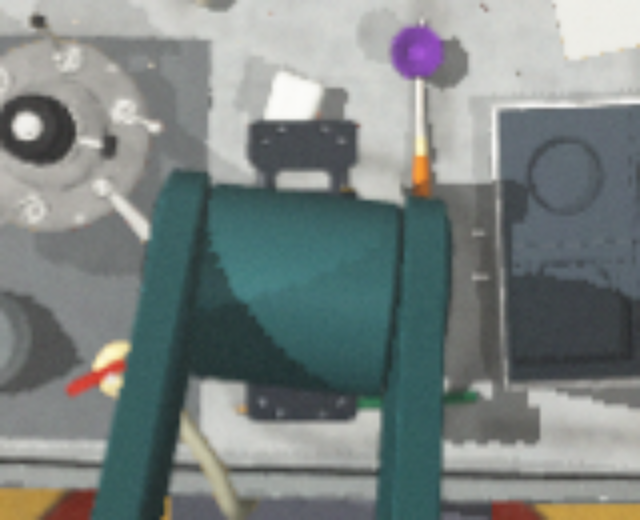

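The fingertips are really about 36 mm higher than reported: tips at z≈0.046 with the TCP reported at 0.029. The gripper closed above the model without touching it. The picture shows the arm centred over the model, so xy is right. I'll open and go lower by what the camera measures.

Request:
move_arm --pt "0 0 0" --pt "0 0 0" --pt "0 0 0" --pt "0 0 0" --pt "0 0 0" --pt "0 0 10" --pt "0 0 10" --pt "0 0 0" --pt "0 0 0" --roll '[0,0,0,0,0,0,0,0,0]' --fingers '[1,1,1,1,1,1,1,1,1]'

```text
clock: 5.98
eef_pos: [0.4412, 0.0313, 0.0085]
tcp_rot: [0.699, 0.715, -0.0, -0.001]
wrist_force: [-0.8, -0.3, 0.1]
opening: 0.0875
grip_force: 0.0
```

```bash
python3 - <<'E'
from h import *
f=vision.grab_frame("scene");C=cloud(f);im=f["img"].astype(int)
d=(abs(C[...,0]-.4425)<.075)&(abs(C[...,1]-.031)<.03)&(im[...,2]-im[...,0]>20)&(im.sum(-1)<330)&(C[...,2]>.005)
for s in (1,-1):
    Q=C[d&((C[...,0]-.4425)*s>0)]; k=np.argsort(Q[:,2])[:8]; print(np.round(Q[k]*1000,0).tolist())
    print(" x range",np.round([Q[:,0].min(),Q[:,0].max()],3))
cv2.imwrite("pics/s3.png",cv2.resize(f["img"][150:270,300:430],None,fx=5,fy=5))
E
python3 go.py .4425 .031 -.007 1.2
```

```text
[[491.0, 41.0, 26.0], [487.0, 44.0, 29.0], [491.0, 46.0, 29.0], [493.0, 44.0, 30.0], [488.0, 42.0, 31.0], [489.0, 45.0, 31.0], [492.0, 45.0, 34.0], [488.0, 42.0, 34.0]]
 x range [0.443 0.514]
[[391.0, 43.0, 29.0], [389.0, 43.0, 30.0], [393.0, 45.0, 30.0], [394.0, 42.0, 31.0], [392.0, 41.0, 31.0], [389.0, 43.0, 33.0], [388.0, 33.0, 33.0], [394.0, 42.0, 34.0]]
 x range [0.369 0.442]
t 6.03 pos [0.4416 0.0313 0.0088] yaw 1.24 tilt [ 0.    -0.001 -1.   ] | roll first 0.001 then mm [-0.3  0.9 15.8] F [ 0.7 -0.6  0.5] open 0.0878
```

View pics/s3.png

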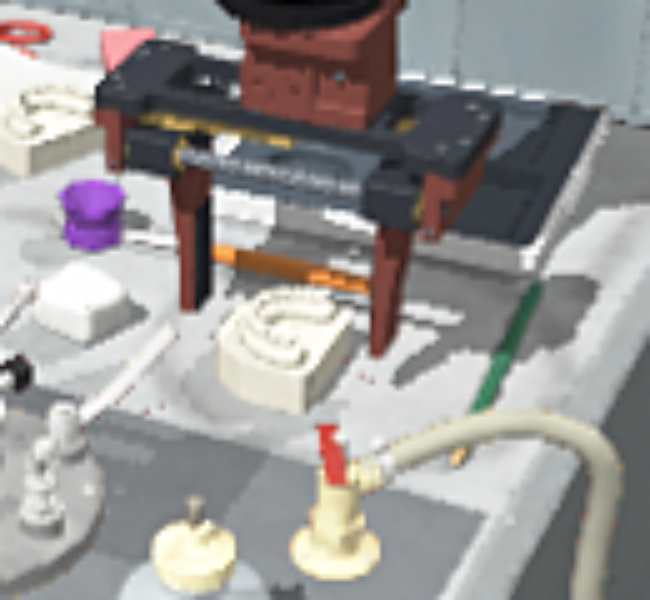

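The fingertips are at z≈0.027 while the TCP reads 0.0088, straddling the model. Going 15 mm lower puts the tips about 11 mm above the desk.

Request:
move_arm --pt "0 0 8" --pt "0 0 7" --pt "0 0 0" --pt "0 0 0" --pt "0 0 0" --pt "0 0 0" --pt "0 0 0" --pt "0 0 0" --pt "0 0 0" --pt "0 0 0" --roll '[0,0,0,0,0,0,0,0,0,0]' --fingers '[1,1,1,0.4,0.4,0.4,0.4,0.4,0.4,0.4]' --squeeze 20

```text
clock: 6.87
eef_pos: [0.4423, 0.0312, -0.006]
tcp_rot: [0.699, 0.715, 0.0, 0.0]
wrist_force: [1.0, -0.2, 0.7]
opening: 0.0536
grip_force: 20.0
```

Request:
move_arm --pt "0 0 -10" --pt "0 0 -20" --pt "0 0 -20" --pt "0 0 -15" --pt "-30.5 -7.2 0" --pt "-30.5 -7.2 0" --pt "-30.5 -7.2 0" --pt "-30.5 -7.2 0" --pt "-30.5 -7.2 0" --pt "-30.5 -7.2 0" --pt "0 0 0" --pt "0 0 0" --roll '[0,0,-0.02,-0.025,0,0,0,0,0,0,0,0]' --fingers '[0.4,0.4,0.4,0.4,0.4,0.4,0.4,0.4,0.4,0.4,0.4,0.4]'

```text
clock: 7.87
eef_pos: [0.4105, -0.1554, 0.0587]
tcp_rot: [0.685, 0.729, 0.0, -0.0]
wrist_force: [-0.6, -0.0, -1.2]
opening: 0.0535
grip_force: 20.0
```

```bash
python3 go.py .4115 -.154 -.001 3.8
python3 - <<'E'
from h import *
f=vision.grab_frame("scene"); cv2.imwrite("pics/s4.png",cv2.resize(f["img"][100:250,300:470],None,fx=4,fy=4))
E
```

```text
t 7.87 pos [ 0.4105 -0.1554  0.0587] yaw 3.6 tilt [ 0. -0. -1.] | roll first -0.003 then mm [ 1.4  1.1 59.7] F [-0.6 -0.  -1.2] open 0.0535
```

View pics/s4.png

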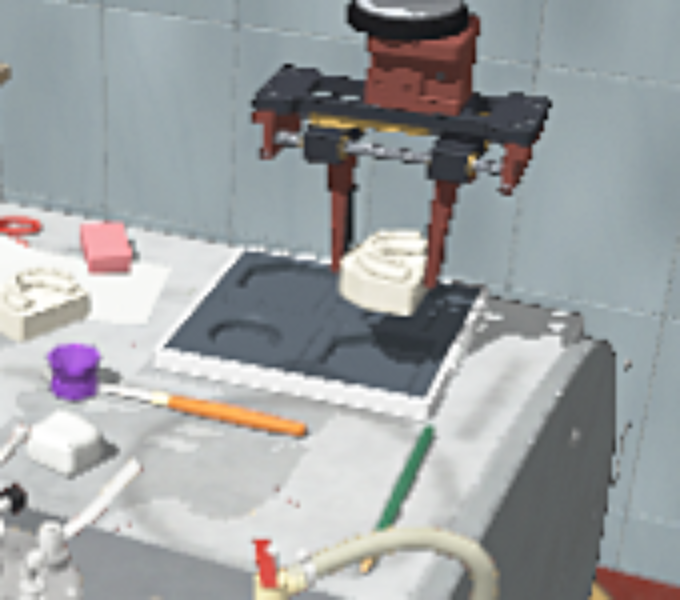

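The model is held level above the pan, front toward +x. I'll lower it gently.

Request:
move_arm --pt "1.4 1.1 20" --pt "0 0 15" --pt "0 0 12" --pt "0 0 5" --pt "0 0 3" --pt "0 0 1.5" --pt "0 0 1" --pt "0 0 0" --pt "0 0 0" --roll '[-0.003,0,0,0,0,0,0,0,0]' --fingers '[0.4,0.4,0.4,0.4,0.4,0.4,0.4,0.4,0.4]'

```text
clock: 8.67
eef_pos: [0.4122, -0.1528, 0.0017]
tcp_rot: [0.682, 0.731, 0.0, 0.0]
wrist_force: [0.4, 0.0, -1.5]
opening: 0.0536
grip_force: 20.0
```

Request:
move_arm --pt "0 0 1" --pt "0 0 1" --pt "0 0 0.5" --pt "0 0 0" --roll '[0,0,0,0]' --fingers '[0.4,0.4,0.4,0.4]'

```text
clock: 9.0
eef_pos: [0.412, -0.1529, -0.001]
tcp_rot: [0.682, 0.731, 0.0, 0.0]
wrist_force: [0.4, -0.6, 2.9]
opening: 0.0536
grip_force: 20.0
```

Request:
move_arm --pt "0 0 0" --pt "0 0 0" --pt "0 0 0" --pt "0 0 -10" --pt "0 0 -25" --pt "0 0 -25" --pt "0 0 -25" --pt "0 0 0" --pt "0 0 0" --pt "0 0 0" --roll '[0,0,0,0,0,0.0964,0.0964,0.0964,0.0964,0.0964]' --fingers '[0.72,0.72,0.72,0.72,0.72,1,1,1,1,1]'

```text
clock: 9.83
eef_pos: [0.4122, -0.1529, 0.0844]
tcp_rot: [0.838, 0.545, 0.0, 0.001]
wrist_force: [0.4, 0.4, -0.3]
opening: 0.0875
grip_force: 0.0
```

```bash
python3 go.py .6625 -.1247 -.006 -23.8
```

```text
t 9.83 pos [ 0.4122 -0.1529  0.0844] yaw -23.91 tilt [-0.     0.001 -1.   ] | roll first -0.002 then mm [126.8 217.6  90.4] F [ 0.4  0.4 -0.3] open 0.0875
```

Request:
move_arm --pt "15.9 27.2 0" --pt "15.9 27.2 0" --pt "15.9 27.2 0" --pt "15.9 27.2 0" --pt "15.9 27.2 0" --pt "15.9 27.2 0" --pt "15.9 27.2 0" --pt "15.9 27.2 0" --pt "0 0 20" --pt "0 0 20" --pt "0 0 0" --pt "0 0 0" --roll '[0,0,0,0,0,0,0,0,0,0,0,0]' --fingers '[1,1,1,1,1,1,1,1,1,1,1,1]'

```text
clock: 10.83
eef_pos: [0.6605, -0.1229, 0.0423]
tcp_rot: [0.837, 0.547, -0.001, -0.002]
wrist_force: [-0.1, 0.4, 0.6]
opening: 0.0875
grip_force: 0.0
```

```bash
python3 go.py .6625 -.1247 -.006 -23.8
python3 - <<'E'
from h import *
f=vision.grab_frame("scene"); cv2.imwrite("pics/s5.png",cv2.resize(f["img"][110:220,260:430],None,fx=4,fy=4))
C=cloud(f);im=f["img"].astype(int)
d=(abs(C[...,0]-.6625)<.06)&(abs(C[...,1]+.1247)<.05)&(im[...,2]-im[...,0]>20)&(im.sum(-1)<330)&(C[...,2]>.03)
Q=C[d];print(np.round(Q[np.argsort(Q[:,2])[:10]]*1000).tolist())
E
```

```text
t 10.83 pos [ 0.6605 -0.1229  0.0423] yaw -23.63 tilt [-0.    -0.004 -1.   ] | roll first 0.003 then mm [-0.9  2.5 48.3] F [-0.1  0.4  0.6] open 0.0875
[[708.0, -129.0, 60.0], [698.0, -142.0, 60.0], [610.0, -107.0, 60.0], [700.0, -139.0, 61.0], [611.0, -110.0, 62.0], [709.0, -131.0, 62.0], [623.0, -95.0, 63.0], [619.0, -89.0, 63.0], [700.0, -134.0, 63.0], [608.0, -109.0, 63.0]]
```

View pics/s5.png

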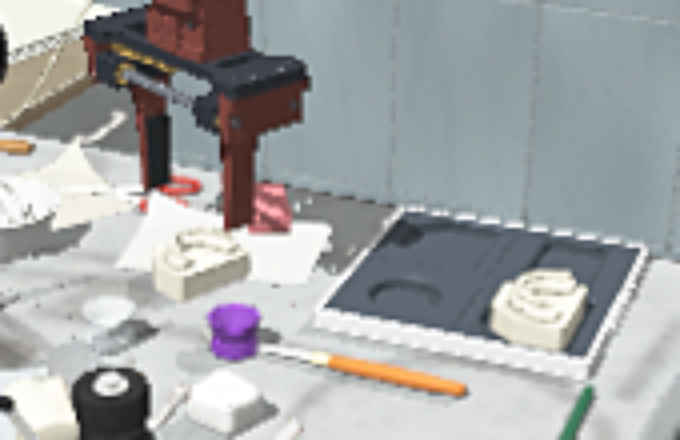

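Model 2 sits in its pocket at the right and the open gripper is above model 1. I'll descend and grip.

Request:
move_arm --pt "-0.9 0.8 20" --pt "0 0 16" --pt "0 0 10" --pt "0 0 0" --pt "0 0 0" --pt "0 0 0" --pt "0 0 0" --pt "0 0 0" --pt "0 0 0" --pt "0 0 0" --pt "0 0 0" --roll '[0,0,0,0,0,0,0,0,0,0,0]' --fingers '[1,1,1,1,0.4,0.4,0.4,0.4,0.4,0.4,0.4]' --squeeze 20

```text
clock: 11.8
eef_pos: [0.6634, -0.1249, -0.0014]
tcp_rot: [0.837, 0.547, 0.001, 0.001]
wrist_force: [0.4, -0.3, 4.1]
opening: 0.0534
grip_force: 20.0
```

Request:
move_arm --pt "0 0 0" --pt "0 0 0" --pt "0 0 0" --pt "0 0 2.5" --pt "0 0 2" --pt "0 0 0" --pt "0 0 0" --roll '[0,0,0,0,0,0,0]' --fingers '[0.75,0.75,0.75,0.75,0.75,0.75,0.75]'

```text
clock: 12.38
eef_pos: [0.6622, -0.1245, -0.0072]
tcp_rot: [0.837, 0.547, -0.0, -0.0]
wrist_force: [0.4, 0.5, -0.3]
opening: 0.0658
grip_force: 0.0
```

Request:
move_arm --pt "0 0 0" --pt "0 0 0" --pt "0 0 0" --pt "0 0 0" --pt "0 0 0" --roll '[0,0,0,0,0]' --fingers '[0.4,0.4,0.4,0.4,0.4]' --squeeze 20

```text
clock: 12.8
eef_pos: [0.6626, -0.1246, -0.0067]
tcp_rot: [0.837, 0.547, 0.0, 0.0]
wrist_force: [0.0, 0.3, -1.0]
opening: 0.0536
grip_force: 20.0
```

Request:
move_arm --pt "0 0 -10" --pt "0 0 -25" --pt "0 0 -25" --pt "0 0 -15" --pt "0 0 0" --pt "0 0 0" --pt "-17.1 -26.8 0" --pt "-17.1 -26.8 0" --pt "-17.1 -26.8 0" --pt "-17.1 -26.8 0" --pt "-17.1 -26.8 0" --pt "-17.1 -26.8 0" --roll '[0,-0.096,-0.096,-0.096,-0.096,-0.096,0,0,0,0,0,0]' --fingers '[0.4,0.4,0.4,0.4,0.4,0.4,0.4,0.4,0.4,0.4,0.4,0.4]'

```text
clock: 13.8
eef_pos: [0.5079, -0.2384, 0.069]
tcp_rot: [0.683, 0.731, 0.0, 0.0]
wrist_force: [0.0, -0.5, -1.0]
opening: 0.0534
grip_force: 20.0
```

Request:
move_arm --pt "0 0 0" --pt "0 0 0" --pt "0 0 0" --roll '[0,0,0]' --fingers '[0.4,0.4,0.4]'

```text
clock: 14.05
eef_pos: [0.5098, -0.238, 0.0689]
tcp_rot: [0.683, 0.73, 0.0, 0.001]
wrist_force: [-0.6, -0.1, -2.4]
opening: 0.0532
grip_force: 20.0
```

```bash
python3 go.py .509 -.2375 -.0017 3.8
```

```text
t 14.05 pos [ 0.5098 -0.238   0.0689] yaw 3.81 tilt [-0.     0.001 -1.   ] | roll first 0.0 then mm [ 0.5 -0.7 70.6] F [-0.6 -0.1 -2.4] open 0.0532
```

Request:
move_arm --pt "0.5 -0.7 20" --pt "0 0 20" --pt "0 0 15" --pt "0 0 8" --pt "0 0 3" --pt "0 0 1.5" --pt "0 0 1" --pt "0 0 0.5" --pt "0 0 0" --pt "0 0 0" --roll '[0,0,0,0,0,0,0,0,0,0]' --fingers '[0.4,0.4,0.4,0.4,0.4,0.4,0.4,0.4,0.4,0.4]'

```text
clock: 14.88
eef_pos: [0.5087, -0.2376, -0.0001]
tcp_rot: [0.683, 0.731, 0.0, 0.001]
wrist_force: [0.1, 0.8, -1.9]
opening: 0.0535
grip_force: 20.0
```

Request:
move_arm --pt "0 0 1" --pt "0 0 1" --pt "0 0 0" --roll '[0,0,0]' --fingers '[0.4,0.4,0.4]'

```text
clock: 15.13
eef_pos: [0.5087, -0.2376, -0.0018]
tcp_rot: [0.683, 0.731, 0.0, 0.0]
wrist_force: [-1.3, 0.6, 7.8]
opening: 0.0537
grip_force: 20.0
```

Request:
move_arm --pt "0 0 -0.5" --pt "0 0 0" --pt "0 0 0" --pt "0 0 -10" --pt "0 0 -25" --pt "0 0 -25" --pt "0 0 -25" --pt "0 0 0" --pt "0 0 0" --pt "0 0 0" --roll '[0,0,0,0,0,-0.1054,-0.1054,-0.1054,-0.1054,-0.1054]' --fingers '[0.72,0.72,0.72,0.72,0.72,0.9,0.9,0.9,0.9,0.9]'

```text
clock: 15.97
eef_pos: [0.5088, -0.2376, 0.0842]
tcp_rot: [0.467, 0.884, -0.0, 0.001]
wrist_force: [-0.1, 0.1, -0.2]
opening: 0.0789
grip_force: 0.0
```

```bash
python3 go.py .661 -.238 -.008 34
```

```text
t 15.97 pos [ 0.5088 -0.2376  0.0842] yaw 34.36 tilt [-0.002  0.001 -1.   ] | roll first 0.006 then mm [-85.4 126.   92.2] F [-0.1  0.1 -0.2] open 0.0789
```

Request:
move_arm --pt "-17.1 25.2 0" --pt "-17.1 25.2 0" --pt "-17.1 25.2 0" --pt "-17.1 25.2 0" --pt "-17.1 25.2 0" --pt "0 0 20" --pt "0 0 25" --pt "0 0 0" --pt "0 0 0" --pt "0 0 0" --roll '[0.006,0,0,0,0,0,0,0,0,0]' --fingers '[0.9,0.9,0.9,0.9,0.9,0.9,0.9,0.9,0.9,0.9]'

```text
clock: 16.8
eef_pos: [0.6606, -0.2384, 0.0388]
tcp_rot: [0.472, 0.882, 0.0, 0.0]
wrist_force: [-0.3, -0.8, -0.4]
opening: 0.0789
grip_force: 0.0
```

```bash
python3 go.py .661 -.238 -.008 34
```

```text
t 16.8 pos [ 0.6606 -0.2384  0.0388] yaw 33.71 tilt [-0.  0. -1.] | roll first -0.005 then mm [ 0.1  0.6 46.8] F [-0.3 -0.8 -0.4] open 0.0789
```

Request:
move_arm --pt "0 0.5 20" --pt "0 0 17" --pt "0 0 10" --pt "0 0 0" --pt "0 0 0" --pt "0 0 0" --pt "0 0 0" --pt "0 0 0" --pt "0 0 0" --pt "0 0 0" --pt "0 0 0" --pt "0 0 0" --roll '[0,0,0,0,0,0,0,0,0,0,0,0]' --fingers '[0.9,0.9,0.9,0.9,0.9,0.2,0.2,0.2,0.2,0.2,0.2,0.2]' --squeeze 20

```text
clock: 17.8
eef_pos: [0.6612, -0.238, -0.0091]
tcp_rot: [0.472, 0.882, 0.0, 0.0]
wrist_force: [0.8, 1.1, 0.6]
opening: 0.0358
grip_force: 0.4
```

Request:
move_arm --pt "0 0 0" --pt "0 0 0" --pt "0 0 0" --roll '[0,0,0]' --fingers '[0.2,0.2,0.2]'

```text
clock: 18.05
eef_pos: [0.6613, -0.238, -0.0091]
tcp_rot: [0.472, 0.882, 0.0, 0.0]
wrist_force: [-0.2, 1.0, 1.8]
opening: 0.035
grip_force: 20.0
```

Request:
move_arm --pt "0 0 -15" --pt "0 0 -25" --pt "0 0 -25" --pt "0 0 -20" --pt "0 0 0" --pt "1.7 -34.9 0" --pt "1.7 -34.9 0" --pt "1.7 -34.9 0" --pt "1.7 -34.9 0" --pt "1.7 -34.9 0" --pt "1.7 -34.9 0" --pt "1.7 -34.9 0" --roll '[0.1044,0.1044,0.1044,0.1044,0.1044,0,0,0,0,0,0,0]' --fingers '[0.2,0.2,0.2,0.2,0.2,0.2,0.2,0.2,0.2,0.2,0.2,0.2]'

```text
clock: 19.05
eef_pos: [0.4145, -0.242, 0.0756]
tcp_rot: [0.683, 0.73, -0.0, -0.0]
wrist_force: [0.5, -0.6, 0.2]
opening: 0.035
grip_force: 20.0
```

Request:
move_arm --pt "0 0 0" --pt "0 0 0" --pt "0 0 0" --roll '[0,0,0]' --fingers '[0.2,0.2,0.2]'

```text
clock: 19.3
eef_pos: [0.4173, -0.2431, 0.0761]
tcp_rot: [0.683, 0.73, 0.0, 0.001]
wrist_force: [-0.4, 0.8, -0.0]
opening: 0.035
grip_force: 20.0
```

```bash
python3 go.py .417 -.2425 -.004 3.8
```

```text
t 19.3 pos [ 0.4173 -0.2431  0.0761] yaw 3.77 tilt [-0.001  0.001 -1.   ] | roll first -0.001 then mm [ 0.6 -0.2 80.1] F [-0.4  0.8 -0. ] open 0.035
```

Request:
move_arm --pt "0.6 0 25" --pt "0 0 20" --pt "0 0 18" --pt "0 0 10" --pt "0 0 3" --pt "0 0 1.5" --pt "0 0 1" --pt "0 0 0.5" --pt "0 0 0" --pt "0 0 0" --roll '[0,0,0,0,0,0,0,0,0,0]' --fingers '[0.2,0.2,0.2,0.2,0.2,0.2,0.2,0.2,0.2,0.2]'

```text
clock: 20.13
eef_pos: [0.4169, -0.2421, -0.0026]
tcp_rot: [0.683, 0.73, 0.0, 0.001]
wrist_force: [0.6, 0.3, -1.1]
opening: 0.0348
grip_force: 20.0
```

Request:
move_arm --pt "0 0 1" --pt "0 0 0.7" --pt "0 0 0" --roll '[0,0,0]' --fingers '[0.2,0.2,0.2]'

```text
clock: 20.38
eef_pos: [0.4169, -0.2422, -0.0038]
tcp_rot: [0.683, 0.73, 0.0, 0.001]
wrist_force: [-1.8, 1.5, 12.1]
opening: 0.0353
grip_force: 25.8
```

Request:
move_arm --pt "0 0 -0.8" --pt "0 0 0" --pt "0 0 0" --pt "0 0 -10" --pt "0 0 -25" --pt "0 0 -25" --pt "0 0 -25" --pt "0 0 0" --pt "0 0 0" --pt "0 0 0" --roll '[0,0,0,0,0,0.104,0.104,0.104,0.104,0]' --fingers '[0.58,0.58,0.58,0.58,0.58,0.8,0.8,0.8,0.8,0.8]'

```text
clock: 21.22
eef_pos: [0.4161, -0.2417, 0.0817]
tcp_rot: [0.82, 0.572, -0.0, 0.0]
wrist_force: [-0.4, 0.4, -0.2]
opening: 0.0703
grip_force: 0.0
```

```bash
python3 go.py .667 -.013 -.008 -20
```

```text
t 21.22 pos [ 0.4161 -0.2417  0.0817] yaw -20.23 tilt [-0.  0. -1.] | roll first -0.004 then mm [300.8 157.5  89.7] F [-0.4  0.4 -0.2] open 0.0703
```

Run:
```python
from h import *
for c in("top0","scene0"):
    C=cloud(np.load(c+".npy",allow_pickle=True).item()).reshape(-1,3)
    d=(C[:,0]>.6)&(C[:,0]<.85)&(C[:,1]>-.12)&(C[:,1]<.12)&(C[:,2]>.05)&(C[:,2]<.5)
    Q=C[d];k=np.argsort(np.hypot(Q[:,0]-.667,Q[:,1]+.013))[:400:50];print(c,d.sum(),np.round(Q[k],3).tolist())
```

```text
top0 1907 [[0.71, 0.05, 0.268], [0.719, 0.056, 0.275], [0.723, 0.06, 0.278], [0.729, 0.061, 0.277], [0.716, 0.075, 0.286], [0.744, 0.057, 0.273], [0.745, 0.061, 0.277], [0.755, 0.053, 0.272]]
scene0 410 [[0.712, 0.051, 0.263], [0.713, 0.065, 0.246], [0.714, 0.074, 0.272], [0.714, 0.083, 0.265], [0.712, 0.092, 0.273], [0.712, 0.1, 0.249], [0.713, 0.106, 0.281], [0.714, 0.112, 0.28]]
```

Request:
move_arm --pt "33.4 17.5 0" --pt "33.4 17.5 0" --pt "33.4 17.5 0" --pt "33.4 17.5 0" --pt "33.4 17.5 0" --pt "33.4 17.5 0" --pt "33.4 17.5 0" --pt "0 0 0" --pt "0 0 0" --roll '[0,0,0,0,0,0,0,0,0]' --fingers '[0.8,0.8,0.8,0.8,0.8,0.8,0.8,0.8,0.8]'

```text
clock: 21.97
eef_pos: [0.612, -0.0626, 0.0804]
tcp_rot: [0.818, 0.576, -0.0, -0.0]
wrist_force: [0.1, 0.1, 0.1]
opening: 0.0704
grip_force: 0.0
```

Run:
```python
from h import *
st=telemetry.read_state()["eef_pos"];print(st)
for c in("top","scene"):
    f=vision.grab_frame(c);C=cloud(f);im=f["img"].astype(int)
    near=(abs(C[...,0]-st[0])<.25)&(abs(C[...,1]-st[1])<.2)
    teal=near&(im[...,1]-im[...,2]>20)&(C[...,2]>.08)
    Q=C[teal];print(c,"teal n",len(Q))
    for a in np.arange(.1,.75,.05):
        q=Q[(Q[:,2]>=a)&(Q[:,2]<a+.05)]
        if len(q)>5: print("  z",round(a,2),len(q),"dx",np.round(np.percentile(q[:,0],[2,98])-st[0],3),"dy",np.round(np.percentile(q[:,1],[2,98])-st[1],3))
    # any gripper/arm points by height
    q=C[(abs(C[...,0]-st[0])<.12)&(abs(C[...,1]-st[1])<.12)&(C[...,2]>.11)&(C[...,2]<.45)]
    for a in np.arange(.1,.45,.05):
        k=q[(q[:,2]>=a)&(q[:,2]<a+.05)]
        if len(k)>5: print("  all z",round(a,2),len(k),"x",np.round(np.percentile(k[:,0],[2,98]),3),"y",np.round(np.percentile(k[:,1],[2,98]),3))
    b=np.load(c+"0.npy",allow_pickle=True).item();B=cloud(b).reshape(-1,3)
    d=B[(B[:,0]>.6)&(B[:,0]<.8)&(B[:,1]>.0)&(B[:,1]<.2)&(B[:,2]>.08)&(B[:,2]<.5)]
    print("  box x",np.round(np.percentile(d[:,0],[1,5,95]),3),"y",np.round(np.percentile(d[:,1],[1,5,95]),3),"z",np.round(np.percentile(d[:,2],[1,5,50,95]),3))
```

```text
[ 0.6120145  -0.06259582  0.08036022]
top teal n 21114
  z 0.3 77 dx [-0.041 -0.013] dy [-0.021  0.036]
  z 0.35 25 dx [-0.039 -0.021] dy [-0.019  0.032]
  z 0.45 223 dx [-0.108  0.036] dy [-0.051  0.066]
  z 0.5 3657 dx [-0.124  0.037] dy [-0.057  0.058]
  z 0.55 1645 dx [-0.143 -0.026] dy [-0.046  0.078]
  z 0.6 2865 dx [-0.194 -0.113] dy [-0.027  0.094]
  z 0.65 2095 dx [-0.21  -0.172] dy [0.005 0.092]
  z 0.7 3763 dx [-0.24  -0.201] dy [0.008 0.103]
  all z 0.15 43 x [0.549 0.587] y [-0.079 -0.021]
  all z 0.2 584 x [0.521 0.578] y [-0.074 -0.015]
  all z 0.25 235 x [0.564 0.73 ] y [-0.082  0.056]
  all z 0.3 153 x [0.57  0.599] y [-0.088 -0.026]
  all z 0.35 116 x [0.572 0.59 ] y [-0.081 -0.031]
  all z 0.4 76 x [0.569 0.606] y [-0.071 -0.032]
  box x [0.71  0.711 0.794] y [0.05  0.057 0.193] z [0.25  0.268 0.308 0.335]
scene teal n 2471
  z 0.3 574 dx [-0.04   0.025] dy [-0.     0.039]
  z 0.35 693 dx [-0.039  0.02 ] dy [-0.001  0.039]
  z 0.4 610 dx [-0.041  0.031] dy [-0.035  0.064]
  z 0.45 594 dx [-0.087  0.05 ] dy [-0.034  0.077]
  all z 0.1 237 x [0.564 0.656] y [-0.082 -0.036]
  all z 0.15 590 x [0.525 0.691] y [-0.083 -0.006]
  all z 0.2 1054 x [0.52  0.696] y [-0.093 -0.004]
  all z 0.25 612 x [0.565 0.713] y [-0.075  0.053]
  all z 0.3 705 x [0.572 0.638] y [-0.07  -0.023]
  all z 0.35 775 x [0.573 0.642] y [-0.07  -0.024]
  all z 0.4 917 x [0.57  0.641] y [-0.103  0.002]
  box x [0.711 0.712 0.746] y [0.056 0.068 0.195] z [0.242 0.25  0.285 0.334]
```

The hanging box corner (x≥0.71, y≥0.05, z≈0.24–0.28) clears the wrist column and the gripper, so I'll continue to the dish.

Request:
move_arm --pt "33.4 17.5 0" --pt "34 17.5 0" --pt "0 0 15" --pt "0 0 20" --pt "0 0 10" --pt "0 0 0" --pt "0 0 0" --roll '[0,0,0,0,0,0,0]' --fingers '[0.8,0.8,0.8,0.8,0.8,0.8,0.8]'

```text
clock: 22.65
eef_pos: [0.6658, -0.0138, 0.0353]
tcp_rot: [0.82, 0.573, -0.001, -0.001]
wrist_force: [0.5, -0.1, 1.2]
opening: 0.0702
grip_force: 0.0
```

```bash
python3 go.py .667 -.013 -.008 -20
python3 - <<'E'
from h import *
f=vision.grab_frame("scene"); cv2.imwrite("pics/s6.png",cv2.resize(f["img"][130:250,220:420],None,fx=4,fy=4))
E
```

```text
t 22.65 pos [ 0.6658 -0.0138  0.0353] yaw -20.08 tilt [-0.001 -0.003 -1.   ] | roll first -0.001 then mm [ 1.1  0.9 43.3] F [ 0.5 -0.1  1.2] open 0.0702
```

View pics/s6.png

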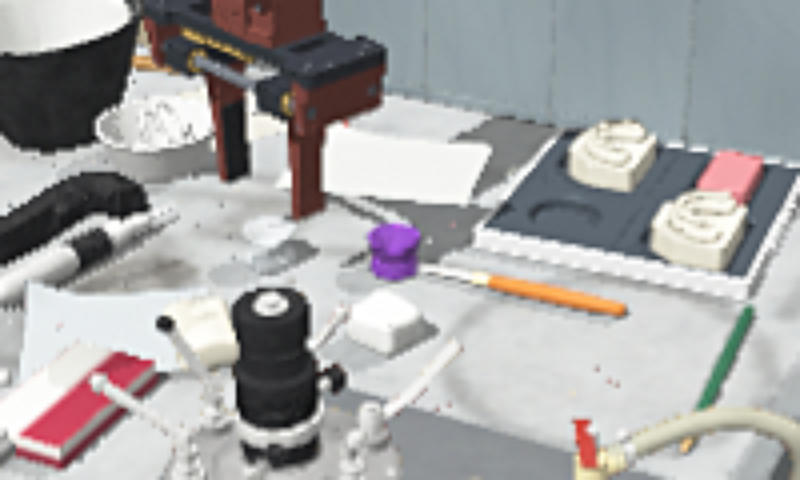

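The three placed parts sit in the pan, and the gripper straddles the clear dish at (268,232) in the crop. I'll descend and grip gently.

Request:
move_arm --pt "0.5 0.5 18" --pt "0 0 16" --pt "0 0 8" --pt "0 0 0" --pt "0 0 0" --pt "0 0 0" --pt "0 0 0" --pt "0 0 0" --pt "0 0 0" --pt "0 0 0" --pt "0 0 0" --pt "0 0 0" --roll '[0,0,0,0,0,0,0,0,0,0,0,0]' --fingers '[0.8,0.8,0.8,0.8,0.8,0.2,0.2,0.2,0.2,0.2,0.2,0.2]' --squeeze 10

```text
clock: 23.7
eef_pos: [0.6684, -0.0124, -0.0059]
tcp_rot: [0.819, 0.573, 0.0, 0.0]
wrist_force: [0.0, -1.0, 1.7]
opening: 0.034
grip_force: 10.0
```

```bash
python3 go.py .667 -.013 -.008 -20;python3 -c "
from cell import telemetry as t;print(t.read_state()['grip_force'])"
```

```text
t 23.7 pos [ 0.6684 -0.0124 -0.0059] yaw -20.02 tilt [ 0.  0. -1.] | roll first -0.0 then mm [-1.  -1.1  2.1] F [ 0.  -1.   1.7] open 0.034
10.000146341420333
```

Request:
move_arm --pt "0 0 -8" --pt "0 0 -15" --pt "0 0 -25" --pt "0 0 -25" --pt "-30.5 -18.1 0" --pt "-30.5 -18.1 0" --pt "-30.5 -18.1 0" --pt "-30.5 -18.1 0" --pt "-30.5 -18.1 0" --pt "-30.5 -18.1 0" --pt "0 0 0" --pt "0 0 0" --roll '[0,0,0,0,0,0,0,0,0,0,0,0]' --fingers '[0.2,0.2,0.2,0.2,0.2,0.2,0.2,0.2,0.2,0.2,0.2,0.2]'

```text
clock: 24.7
eef_pos: [0.5023, -0.148, 0.0674]
tcp_rot: [0.82, 0.572, -0.0, -0.0]
wrist_force: [0.0, -0.8, 0.0]
opening: 0.0338
grip_force: 10.0
```

```bash
python3 go.py .504 -.147 -.001 -20
python3 - <<'E'
from h import *
f=vision.grab_frame("scene"); cv2.imwrite("pics/s7.png",cv2.resize(f["img"][100:220,300:450],None,fx=5,fy=5))
E
```

```text
t 24.7 pos [ 0.5023 -0.148   0.0674] yaw -20.2 tilt [ 0. -0. -1.] | roll first -0.003 then mm [ 1.6  1.3 68.4] F [ 0.  -0.8  0. ] open 0.0338
```

View pics/s7.png

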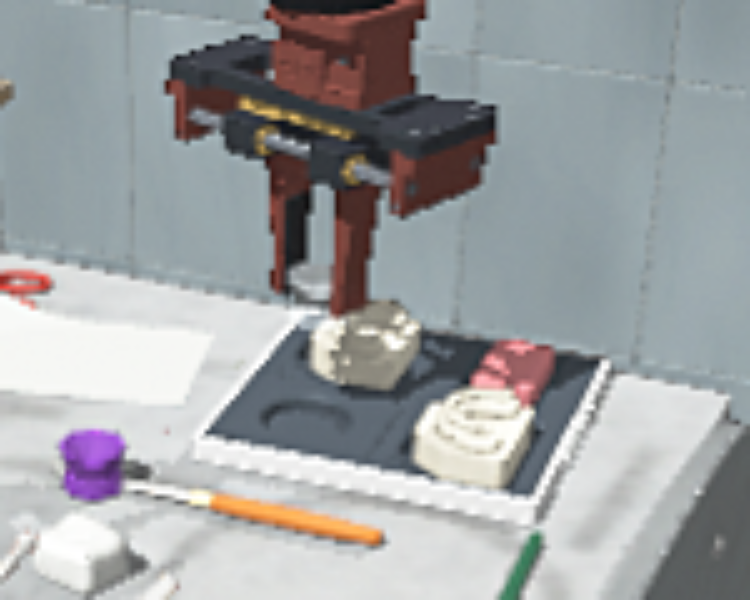

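The dish is held upright between the fingers above its pocket. I'll lower it.

Request:
move_arm --pt "1 0.8 20" --pt "0 0 18" --pt "0 0 14" --pt "0 0 8" --pt "0 0 4" --pt "0 0 1.5" --pt "0 0 1" --pt "0 0 0" --pt "0 0 0" --roll '[0,0,0,0,0,0,0,0,0]' --fingers '[0.2,0.2,0.2,0.2,0.2,0.2,0.2,0.2,0.2]'

```text
clock: 25.5
eef_pos: [0.5052, -0.1467, 0.001]
tcp_rot: [0.819, 0.573, 0.0, 0.0]
wrist_force: [1.2, -0.5, -0.3]
opening: 0.0336
grip_force: 10.0
```

Request:
move_arm --pt "0 0 0.7" --pt "0 0 0.5" --pt "0 0 0" --roll '[0,0,0]' --fingers '[0.2,0.2,0.2]'

```text
clock: 25.75
eef_pos: [0.5047, -0.1466, -0.0006]
tcp_rot: [0.819, 0.573, 0.0, 0.0]
wrist_force: [0.6, 0.0, -0.1]
opening: 0.0339
grip_force: 10.0
```

Request:
move_arm --pt "0 0 0.6" --pt "0 0 0.5" --pt "0 0 0" --roll '[0,0,0]' --fingers '[0.2,0.2,0.2]'

```text
clock: 26.0
eef_pos: [0.5047, -0.1466, -0.0011]
tcp_rot: [0.819, 0.573, 0.0, 0.0]
wrist_force: [-2.5, -0.0, 10.1]
opening: 0.0341
grip_force: 10.0
```

Request:
move_arm --pt "0 0 -0.6" --pt "0 0 0" --pt "0 0 0" --pt "0 0 -8" --pt "0 0 -20" --pt "0 0 -30" --pt "0 0 -30" --pt "30 0 -20" --pt "35 0 0" --pt "35 0 0" --pt "35 0 0" --pt "35 0 0" --roll '[0,0,0,0,0,0,0,0,0,0,0,0]' --fingers '[0.55,0.55,0.55,0.55,0.55,0.55,0.55,0.55,0.55,0.55,0.55,0.55]'

```text
clock: 27.0
eef_pos: [0.5632, 0.0147, 0.1075]
tcp_rot: [0.819, 0.573, 0.0, 0.0]
wrist_force: [-0.4, -0.6, -0.8]
opening: 0.0484
grip_force: 0.0
```

Run:
```python
from fit import *
f=vision.grab_frame("top");C=cloud(f)
cr={"m2":(.4115,-.154),"m1":(.509,-.2375),"wax":(.417,-.2425),"dish":(.504,-.147)}
print("m2",fit(f,cr["m2"],.026,M,.066,cream)); print("m1",fit(f,cr["m1"],.026,M,.066,cream)); print("wax",fit(f,cr["wax"],.024,W,.066,pink))
for n,c in cr.items():
    Q=C[np.hypot(C[...,0]-c[0],C[...,1]-c[1])<.045];H=Q[(Q[:,2]>.019)&(Q[:,2]<.07)]
    if len(H)>5:
        rc=cv2.minAreaRect((H[:,:2]*1000).astype(np.float32)); print(n,len(H),np.round(rc[0],1),np.round(rc[1],1),round(rc[2],1),"z",np.round(np.percentile(H[:,2],[50,90,98])*1000,1))
g=vision.grab_frame("scene");D=cloud(g)
for n,c in cr.items():
    Q=D[np.hypot(D[...,0]-c[0],D[...,1]-c[1])<.045];H=Q[(Q[:,2]>.019)&(Q[:,2]<.07)];print("scene",n,len(H),np.round(H.mean(0)*1000,1),"z",np.round(np.percentile(H[:,2],[50,90,98])*1000,1))
for l in("dish","scrap_a"):
    for k in vision.landmark_of(l,"top"): print(l,round(k["conf"],2),np.round(px2w(f,k["at"],0.005)[0,:2],3))
s=telemetry.read_state();print(s["clock"],s["eef_pos"])
```

```text
m2 (array([ 0.4095, -0.1517]), 1.9, np.float64(0.181), np.float64(3017.5))
m1 (array([ 0.507 , -0.2368]), 2.8, np.float64(0.05), np.float64(3197.625))
wax (array([ 0.415 , -0.2431]), 3.6, np.float64(0.036), np.float64(2293.5625))
m2 457 [ 407.9 -152.6] [54.  65.8] 1.9 z [27.2 37.4 40.3]
m1 452 [ 505.7 -237.5] [51.7 68. ] 1.5 z [27.4 37.2 40.5]
wax 267 [ 414.5 -245.2] [32.5 64.3] 5.8 z [23.2 26.2 27.4]
dish 123 [ 501.7 -147.5] [34.1 34.7] 69.8 z [27.9 32.6 34.4]
scene m2 284 [ 406.3 -142.6   28.6] z [27.1 37.3 38.8]
scene m1 220 [ 502.6 -228.2   28.9] z [27.3 36.8 38.7]
scene wax 122 [ 414.6 -238.3   22.1] z [22.2 23.5 24.3]
scene dish 91 [ 503.7 -144.6   26.7] z [27.5 30.6 31.9]
dish 0.62 [0.603 0.315]
dish 0.61 [ 0.495 -0.152]
dish 0.49 [ 0.415 -0.156]
27.2 [0.56264888 0.01386164 0.10686698]
```

All four heights match seated parts: model teeth at 40 mm, wax top at 24 mm, dish rim at 32 mm. The positions lie within the pockets. Handing in.

```bash
python3 -c "
from cell import order;print(order.close_job())"
```

```text
the job is handed in; nothing more can be done
None
```

I packed both models, the wax and the dish into their pockets and handed the job in at about 27 s; camera depth put each one down on its pocket floor. The result of the judging was not shown.

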